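Close the sample drawer and light cover of a bench analyser

TASK

Get the two small bench units ready for a dark measurement using only your fingertips: gently push the open sample drawer fully home, with the jar standing upright in it, and then gently press the hinged light cover of the other unit down until it lies flat. Do not ram the drawer against its stop, grasp and lift nothing, do not touch the jar in the drawer, and leave the spare jar, the mug and the bottle where they stand.

Things in the scene. Friction and masses are not known exactly. Their poses are not given: they have to be found in the camera images.
- sampler: Grey sampling unit with an aluminium top, 220 deep (x) x 180 wide (y) x 115 high mm, fixed to the bench; it may stand on the left or right. Origin: centre of its underside; x points from its front to its back (front towards the robot, yaw up to 0.28 rad), y to its left, z up. The sample drawer slides out of its front.
- drawer (a joint): Sample drawer of the sampling unit: metres it is pulled out along the unit's -x; 0 is fully home (the panel's back against the unit's front), at most 0.10, starts 0.055 to 0.08. It slides with about 2 N friction plus 4 N per m/s, has no spring or catch and stays where it is left; home, it meets a hard stop (do not press on with more than 60 N).
- drawer_face (a point): Centre of the outer face (the robot's side) of the drawer's plain upright aluminium front panel, 71 mm above the bench. Axes as the sampling unit's, so pushing it along +x shuts the drawer. The panel is 100 wide, 66 high (38 to 104 mm above the bench), 12 thick; with the drawer home the face is 122 mm in front of the unit's origin. Behind the panel is an open tray, 100 long and 86 wide.
- sample_jar: Round green glass jar with white cap, 40 mm diameter, 46 high, standing loose in a channel (54 wide, as long as the tray) along the middle of the drawer's tray, its centre 35 to 65 mm behind the panel's outer face at the start; it rides along with the drawer when that is pushed slowly. It is lower than the panel's top edge. Origin: centre of its underside, 45 mm above the bench.
- chamber: Grey optical chamber, 220 deep (x) x 180 wide (y) x 110 high mm, open on top, with a round window on its front, fixed to the bench beside the sampling unit. Origin: centre of its underside; x points from its front to its back (yaw up to 0.28 rad), z up.
- cover (a joint): Hinged light cover of the chamber: rad it is open; 0 is flat on the chamber, starts 0.45 to 0.9. Aluminium plate 148 long (from hinge to free edge), 164 wide, 8 thick. Hinged at its far (+x) end; open, it slopes up towards the robot. Its friction hinge (0.45 N m, some 2 to 4 N near the free edge) holds it at any angle; flat, it meets a hard stop.
- cover_hinge (a point): Middle of the cover's hinge line, on the chamber 40 mm behind its origin, 110 mm above the bench (underside of the cover). The line runs along the chamber's y; axes as the chamber's, fixed.
- cover_edge (a point): Middle of the cover's free edge on its upper (outer) face; 148 mm from the hinge, 8 mm above the underside. Its axes turn with the cover: x along the plate towards the hinge, z out of the outer face. 118 mm above the bench when the cover is flat.
- spare_jar: Bystander: jar like the sample jar, 40 mm diameter, 46 high, on the bench between the robot and the units. Origin: centre of its underside.
- mug: Bystander: white mug, 80 mm diameter, 95 high, with a handle, outside one of the units. Origin: centre of its underside.
- bottle: Bystander: pale bottle with a cap, 60 mm diameter, 130 high, on the other outer side. Origin: centre of its underside.
Mind the look-alikes: they are no part of the job. What is shaped like the sample_jar but pink or turquoise is not meant.

How it is judged (in metres and radians):
On the way, in this order (a step that is already met when the one before it is completed fails the run):
1. the sample drawer is pushed fully home (within 4 mm), the cover still open (value of joint drawer below 0.004 m and value of joint cover above 0.1 rad), for 0.2 s.
2. then the light cover is pressed down flat (within 0.04 rad) (value of joint cover below 0.04 rad), for 0.2 s.
At the end, for the whole second after the job is handed in: The drawer is within 4 mm of fully home, the cover within 0.04 rad of flat, and the sample jar stands upright (within 0.25 rad) and at rest in the channel of the drawer's tray (its centre 26 to 96 mm behind the panel's outer face and within 20 mm of the drawer's middle) (value of joint drawer below 0.004 m and value of joint cover below 0.04 rad and angle between sample_jar's own z axis and vertical below 0.25 rad and x of sample_jar in the frame of drawer_face between 0.026 and 0.096 m and y of sample_jar in the frame of drawer_face between -0.02 and 0.02 m and linear speed of sample_jar below 0.02 m/s); the robot touches nothing.
It fails at once if the sample jar is tipped (over 0.35 rad) or lifted (over 15 mm) (angle between sample_jar's own z axis and vertical above 0.35 rad or height (world z) of sample_jar above 0.06 m).
It fails at once if the robot touches the sample jar (contact force between any of the fingers, the arm and sample_jar above 0.5 N).
It fails at once if the drawer (faster than 0.4 m/s) or the cover (faster than 3 rad/s) is slammed (velocity of joint drawer below -0.4 m/s or velocity of joint cover below -3 rad/s).
It fails at once if the fingers press harder than 60 N on the sampling unit or its drawer (rammed against its stop) (contact force between the fingers and sampler above 60 N).
It fails at once if the spare jar, mug or bottle is moved over 20 mm or tipped (distance of any of spare_jar, mug, bottle from where it was at the start of the episode above 0.02 m or angle between any of spare_jar, mug, bottle's own z axis and vertical above 0.3 rad).
It also fails if it takes over 54 s, if anything falls off the work surface, if the arm or the gripper's body presses on something with over 40 N, if the wrist force passes 120 N, or if a joint passes its speed limit or range.

ROBOT

A 6-joint arm with a two-finger parallel gripper is mounted at the origin on the work surface. World frame = base frame: x ahead of the robot, y to its left, z up, the work surface at z = 0. Lengths are in m, angles in degrees, forces in N, time in s.
With the tool pointing down it reaches from about 0.3 to 0.85 m from the base axis. Payload 4.2 kg.
Tool frame: the origin (TCP) lies on the front face of the gripper's body, between the roots of the fingers; the fingertips stand 78 mm ahead of it and the grasp point (between the pads) lies 60 mm ahead of it (bot.grasp_offset is the z of the grasp point in the tool frame, in m); z points along the fingers, y is the line along which they close (so a half turn about z gives the same grasp; the last joint's range is limited). The gripper opens to 91 mm and grips with 3 to 60 N. Pads are 32 mm wide; open, the fingers measure 118 mm over their backs; the gripper's body (76 mm by 178 mm) begins 60 mm behind the grasp point.
Start: joints at [-71.734, 18.312, 89.639, -0, 72.044, -1.146], TCP at [0.191, -0.542, 0.292] pointing down, gripper open.
Joint ranges: [-177.97, 177.97], [-48.28, 115.42], [12.27, 149.76], [-77.06, 257.06], [2.81, 150.46], [-146.56, 146.56]. Speed limits (degrees/s): [147.25, 147.25, 180, 180, 180, 180].

INTERFACE

Orientations are given as a 3x3 rotation matrix whose columns are the frame's x, y, z axes.
In Python, from plant import bot, optics, order gives the robot as it stands.
- The arm moves only by the shell command python3 -m handwheel 'ROWS' [FORCE]. ROWS is JSON, one flat list of numbers, 7 for each row, row after row: the closure, from -1 (fully open) to 1 (shut), then the shift along the world's x, y, z in m, then the turn, a rotation vector about the world's x, y, z in rad. A call has 1 to 12 rows; each row is the pose to reach, as a shift and turn from the pose commanded when the call began; what a row does not reach only later rows make up. A row lasts 1/8 s, in which the tool goes at most 62.5 mm and 10.7 degrees, less where a joint would pass 70% of its speed; a pose out of reach is approached as far as the arm can. A call with a gripper value outside its range is refused whole. The fingers move at their own pace and stop on an object; FORCE is the grip in N (left out, the last holds). Time passes only in rows, so rows that repeat a pose let the fingers close. It gives the time, the measured TCP pose, the force, the opening and the grip force at its end, in the units of the state.
- bot.get_obs(): the state, without advancing time (a new reading comes with each control period).
- optics.capture(name): name is "side" or "top"; returns a dict with "frame" (420x560x3 uint8, red, green, blue), "range_z" (420x560 float32, m along the optical axis (not along the pixel's ray), 0 where there is no reading), "vertical_fov" (degrees; the focal length in pixels is half the picture's height over the tangent of half this angle, whatever the lens; pixels are square), "cx", "cy" (the principal point, pixels), "k1" (the pictures are not rectified: a ray, as slopes to the right and down, at radius r is drawn at 1 + k1 r^2 times it, then the intrinsics apply), "R" (3x3) and "t" (3): a world point X has camera coordinates R X + t. Camera axes: x right, y down, z forward; pixel columns grow to the right and rows downward; lengths in m; the calibration is good to about 2 mm. A picture is of the moment at which its call begins.
- order.job_done(): hands the job in; it is judged then, once.
The state is a dict: "clock": time; "qpos": joint angles; "qvel": joint speeds; "tau": joint torques, N m; "position": TCP position; "ee_rot": TCP orientation; "contact_force": force on the tool from outside, world axes, zero at the start; "wrist_torque": the same for the moment, N m; "grip_width": finger opening in m; "grasp_force": force on a finger pad.
Only numpy, scipy, OpenCV 4.12 (cv2) and the standard library are available. Lean on these libraries where they do the work, as an engineer would, in place of code of your own. Each camera call takes 0.05 s, during which the arm holds its last target. There are 200 camera calls.

## Working session

There is one attempt and no reset: what is moved stays moved. The work goes in short steps, Python scripts to look and compute and a shell command to move; the robot and the scene stay as the last step left them, time stands still between calls to the robot, and variables do not carry over. Pictures are saved under pics/ and viewed, at most 10 in all, crops included, and the job is handed in when it is done.

```bash
mkdir -p pics
cat > h.py <<'E'
import numpy as np,cv2
from plant import bot,optics,order
def cap(n):
    c=optics.capture(n); np.savez(f'{n}.npz',**c); return c
def pts(c):
    im=c['frame'];H,W=im.shape[:2];f=H/2/np.tan(np.radians(c['vertical_fov'])/2)
    K=np.array([[f,0,c['cx']],[0,f,c['cy']],[0,0,1.]])
    v,u=np.mgrid[:H,:W].astype(np.float64)
    n=cv2.undistortPoints(np.stack([u,v],-1).reshape(-1,1,2),K,np.array([float(c['k1']),0,0,0,0])).reshape(H,W,2)
    z=c['range_z'][...,None]; P=np.concatenate([n*z,z],-1)-c['t']
    P=P@np.asarray(c['R']); P[c['range_z']==0]=np.nan
    return P
E
python3 - <<'E'
from h import *
for n in('top','side'):
    c=cap(n); cv2.imwrite(f'pics/{n}0.png',c['frame'][...,::-1])
    print(n,c['vertical_fov'],c['k1'],-np.array(c['R']).T@c['t'],np.array(c['R'])[2])
    P=pts(c)
    print(np.nanmin(P,(0,1)),np.nanmax(P,(0,1)))
print(bot.get_obs()['position'],bot.get_obs()['ee_rot'])
E
```

```text
top 54.789691054699894 -0.0237923958222923 [ 0.3779955  -0.0059133   1.31737475] [ 0.15005338 -0.0100542  -0.98862677]
[-0.25178665 -1.66773362 -0.77494658] [1.94162115 1.53625982 0.75862545]
side 44.900565918334294 -0.019166669572206495 [-0.07391351  0.63300354  1.06975112] [ 0.49119784 -0.46625239 -0.73575363]
[-0.18884166 -2.05770073 -0.77861174] [2.03185695 0.7904219  0.75022921]
[ 0.19099024 -0.54200822  0.2915163 ] [[ 9.43156623e-01  3.32348208e-01 -5.02851250e-04]
 [ 3.32348588e-01 -9.43155474e-01  1.47209965e-03]
 [ 1.49827729e-05 -1.55554244e-03 -9.99998790e-01]]
```

View pics/top0.png

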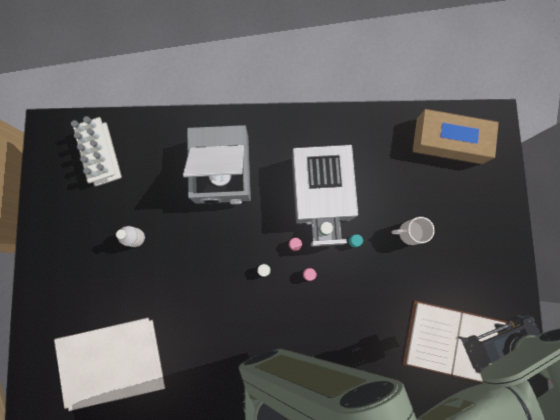

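View pics/side0.png

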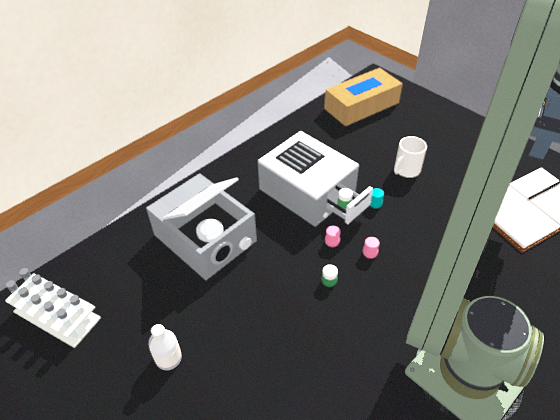

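Top view: the sampler is at (325,185) with its drawer panel at (329,242), and the chamber is at (219,165) with its cover open at (215,160). Jar candidates:
- White cap in the tray (327,229): this is the sample jar.
- White cap on the bench (264,270): this is the spare jar.
- Pink (296,244) and (310,274), turquoise (357,240): look-alikes.

The mug is at (418,232) and the bottle at (130,237).

Run:
```python
from h import *
c=dict(np.load('top.npz'));P=pts(c);im=c['frame']
def box(name,u0,u1,v0,v1,z0,z1):
    m=np.zeros(P.shape[:2],bool);m[v0:v1,u0:u1]=1
    m&=(P[...,2]>z0)&(P[...,2]<z1);q=P[m]
    r=cv2.minAreaRect((q[:,:2]*1000).astype(np.float32))
    print(name,len(q),'mean',q.mean(0).round(4),'rect',np.round(r[0],1),np.round(r[1],1),round(r[2],1),'corners',cv2.boxPoints(r).round(0).tolist())
    return q
box('sampler top',285,365,140,225,.109,.122)
box('panel top',300,352,232,250,.095,.112)
box('sample jar cap',316,338,220,237,.080,.098)
box('chamber rim',180,255,120,208,.100,.118)
q=box('cover',180,255,140,176,.125,.3)
A=np.c_[q[:,:2],np.ones(len(q))];s=np.linalg.lstsq(A,q[:,2],rcond=None)[0];print('cover plane',s,'tilt',np.arctan(np.hypot(*s[:2])),'yaw',np.arctan2(-s[1],-s[0]),'res',np.std(q[:,2]-A@s),'zmax',np.percentile(q[:,2],[1,50,99]))
for n,a in dict(spare=(252,276,260,282),pinkA=(286,304,235,252),pinkB=(300,318,265,283),turq=(348,366,232,249),mug=(390,436,216,246),bottle=(114,148,224,250)).items(): box(n,*a,.02,.2)
im=cv2.resize(im[120:290,180:370][...,::-1],None,fx=3.5,fy=3.5,interpolation=cv2.INTER_CUBIC);cv2.imwrite('pics/crop.png',im);print(im.shape)
```

```text
sampler top 3988 mean [ 0.6422 -0.1556  0.1161] rect [ 644.9 -156.2] [221.9 177.7] 2.1 corners [[531.0, -72.0], [537.0, -249.0], [759.0, -241.0], [752.0, -63.0]]
panel top 142 mean [ 0.4611 -0.1628  0.1039] rect [ 461.1 -162.9] [13.6 96.9] 1.9 corners [[453.0, -115.0], [456.0, -211.0], [469.0, -211.0], [466.0, -114.0]]
sample jar cap 116 mean [ 0.5054 -0.1587  0.0916] rect [ 505.8 -158.3] [33.8 34.2] 89.6 corners [[489.0, -175.0], [523.0, -175.0], [523.0, -142.0], [489.0, -141.0]]
chamber rim 1692 mean [0.7482 0.1668 0.1102] rect [718.5 170.5] [222.5 181. ] 1.5 corners [[605.0, 258.0], [610.0, 77.0], [832.0, 83.0], [827.0, 264.0]]
cover 1510 mean [0.6972 0.1695 0.1752] rect [702.  169.6] [107.8 164.3] 0.9 corners [[647.0, 251.0], [649.0, 87.0], [757.0, 88.0], [755.0, 253.0]]
cover plane [-0.87469704 -0.02034824  0.78853486] tilt 0.7187924412911685 yaw 0.023258990506243103 res 0.0020967723341224088 zmax [0.12631722 0.17708715 0.21606085]
spare 110 mean [0.3833 0.0352 0.0452] rect [384.2  34.1] [33.8 34.3] 88.5 corners [[367.0, 18.0], [401.0, 17.0], [402.0, 51.0], [367.0, 52.0]]
pinkA 113 mean [ 0.4624 -0.0649  0.0451] rect [462.8 -65.3] [35.1 33.8] 24.5 corners [[440.0, -57.0], [454.0, -88.0], [486.0, -73.0], [472.0, -43.0]]
pinkB 112 mean [ 0.3669 -0.1074  0.0457] rect [ 366.8 -107.9] [36.1 30.7] 88.5 corners [[351.0, -126.0], [382.0, -126.0], [383.0, -90.0], [352.0, -89.0]]
turq 121 mean [ 0.4688 -0.254   0.0443] rect [ 469.8 -254.4] [33.5 36.7] 87.1 corners [[451.0, -270.0], [487.0, -272.0], [489.0, -239.0], [452.0, -237.0]]
mug 539 mean [ 0.4927 -0.44    0.0668] rect [ 486.2 -433.6] [ 80.  107.2] 29.6 corners [[425.0, -407.0], [478.0, -500.0], [548.0, -460.0], [494.0, -367.0]]
bottle 435 mean [0.4938 0.4412 0.0866] rect [495.8 448.6] [54.4 60.2] 78.7 corners [[461.0, 428.0], [520.0, 416.0], [531.0, 469.0], [472.0, 481.0]]
(595, 665, 3)
```

View pics/crop.png

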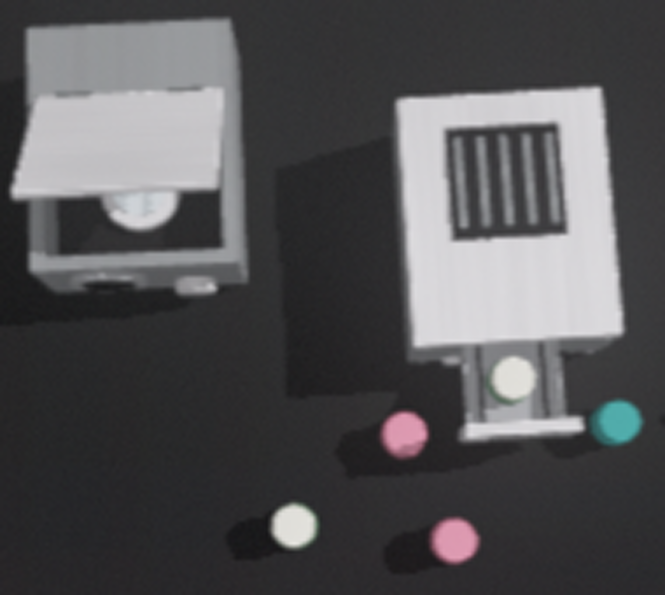

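The crop confirms the choice: green jar with white cap in the tray, pink and turquoise look-alikes outside it. Sizes and heights agree with the description: yaw is about 2.1°, the drawer is about 68 mm out and the cover about 0.72 rad open.

```bash
python3 -m handwheel '[1,0.05,0.09,0,0,0,-0.08, 1,0.10,0.18,0,0,0,-0.16, 1,0.15,0.27,0,0,0,-0.24, 1,0.22,0.377,0,0,0,-0.304, 1,0.22,0.377,0,0,0,-0.304, 1,0.22,0.377,0,0,0,-0.304, 1,0.22,0.377,0,0,0,-0.304, 1,0.22,0.377,0,0,0,-0.304, 1,0.22,0.377,0,0,0,-0.304, 1,0.22,0.377,0,0,0,-0.304, 1,0.22,0.377,0,0,0,-0.304]' 10
```

```text
clock: 1.48
position: [0.4105, -0.1665, 0.2922]
ee_rot: [[0.999, 0.032, -0.0], [0.032, -0.999, -0.0], [-0.0, 0.0, -1.0]]
contact_force: [0.3, -0.4, 0.1]
grip_width: 0.0006
grasp_force: 0.0
```

```bash
python3 -m handwheel '[1,0,0.002,-0.05,0,0,0, 1,0,0.002,-0.10,0,0,0, 1,0,0.002,-0.13,0,0,0, 1,0,0.002,-0.152,0,0,0, 1,0,0.002,-0.152,0,0,0, 1,0.01,0.002,-0.152,0,0,0, 1,0.015,0.002,-0.152,0,0,0, 1,0.018,0.002,-0.152,0,0,0, 1,0.018,0.002,-0.152,0,0,0]'
python3 - <<'E'
from h import *
c=cap('side'); im=cv2.resize(c['frame'][120:300,240:460][...,::-1],None,fx=3,fy=3);cv2.imwrite('pics/near.png',im)
E
```

```text
clock: 2.6
position: [0.4295, -0.1633, 0.1406]
ee_rot: [[0.999, 0.035, 0.001], [0.035, -0.999, -0.0], [0.001, 0.0, -1.0]]
contact_force: [0.3, 0.0, 0.2]
grip_width: 0.0005
grasp_force: 0.0
```

View pics/near.png

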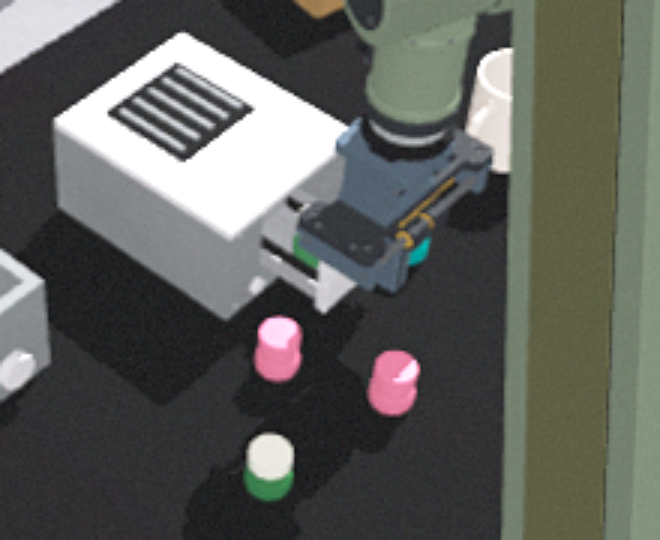

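The closed fingers stand just in front of the panel (crop pixel about 385,280), and the bystanders are clear. Next I push slowly.

```bash
python3 -m handwheel '[1,0.002,0,0,0,0,0, 1,0.004,0,0,0,0,0, 1,0.007,0,0,0,0,0, 1,0.011,0,0,0,0,0, 1,0.015,0.0005,0,0,0,0, 1,0.020,0.001,0,0,0,0, 1,0.025,0.001,0,0,0,0, 1,0.030,0.001,0,0,0,0, 1,0.035,0.001,0,0,0,0, 1,0.040,0.0015,0,0,0,0, 1,0.044,0.0015,0,0,0,0, 1,0.047,0.0015,0,0,0,0]'
python3 - <<'E'
from h import *
c=cap('top');P=pts(c)
m=(abs(P[...,0]-.51)<.06)&(abs(P[...,1]+.16)<.06)
o=m&(P[...,2]>.098)&(P[...,2]<.108);q=P[o];print(len(q),np.percentile(q[:,0],[2,50,98]) if len(q) else 0)
print(bot.get_obs()['contact_force'])
E
```

```text
clock: 4.15
position: [0.4763, -0.1617, 0.1402]
ee_rot: [[0.999, 0.035, -0.0], [0.035, -0.999, 0.0], [-0.0, -0.0, -1.0]]
contact_force: [-2.0, 1.9, -0.3]
grip_width: 0.0002
grasp_force: 1.0
1 [0.53404884 0.53404884 0.53404884]
[-1.71118209  1.2494709  -0.29483455]
```

```bash
python3 -m handwheel '[1,0.002,0,0,0,0,0, 1,0.005,0,0,0,0,0, 1,0.009,0,0,0,0,0, 1,0.013,0.0005,0,0,0,0, 1,0.017,0.0005,0,0,0,0, 1,0.020,0.0005,0,0,0,0, 1,0.022,0.001,0,0,0,0, 1,0.024,0.001,0,0,0,0, 1,0.0255,0.001,0,0,0,0, 1,0.0265,0.001,0,0,0,0, 1,0.0275,0.001,0,0,0,0]'
```

```text
clock: 5.58
position: [0.5037, -0.1609, 0.1403]
ee_rot: [[0.999, 0.035, 0.0], [0.035, -0.999, -0.0], [0.0, 0.0, -1.0]]
contact_force: [-1.5, -0.7, 0.7]
grip_width: 0.0005
grasp_force: 1.0
```

```bash
python3 -m handwheel '[1,0.0007,0,0,0,0,0, 1,0.0014,0,0,0,0,0, 1,0.0021,0,0,0,0,0, 1,0.0021,0,0,0,0,0]'
```

```text
clock: 6.08
position: [0.5044, -0.1608, 0.1403]
ee_rot: [[0.999, 0.035, -0.003], [0.035, -0.999, 0.0], [-0.003, -0.0, -1.0]]
contact_force: [-6.5, -2.6, 4.4]
grip_width: 0.0008
grasp_force: 3.2
```

```bash
python3 -m handwheel '[1,0.0008,0,0,0,0,0, 1,0.0015,0,0,0,0,0, 1,0.002,0,0,0,0,0, 1,0.002,0,0,0,0,0]'
```

```text
clock: 6.58
position: [0.5047, -0.1608, 0.1403]
ee_rot: [[0.999, 0.035, -0.007], [0.035, -0.999, 0.0], [-0.007, -0.001, -1.0]]
contact_force: [-12.0, -3.2, 8.0]
grip_width: 0.0003
grasp_force: 5.9
```

The force is rising with no further motion, so the drawer is at its stop. I'll back off, lift and check.

```bash
python3 -m handwheel '[1,-0.004,0,0,0,0,0, 1,-0.015,0,0,0,0,0, 1,-0.04,-0.002,0,0,0,0, 1,-0.065,-0.002,0,0,0,0, 1,-0.065,-0.002,0.02,0,0,0, 1,-0.065,-0.002,0.07,0,0,0, 1,-0.065,-0.002,0.13,0,0,0, 1,-0.065,-0.002,0.19,0,0,0, 1,-0.065,0.05,0.19,0,0,0, 1,-0.065,0.11,0.19,0,0,0, 1,-0.065,0.17,0.19,0,0,0, 1,-0.065,0.17,0.19,0,0,0]'
python3 - <<'E'
from h import *
c=cap('top');P=pts(c)
m=np.isfinite(P[...,2])&(abs(P[...,0]-.52)<.06)&(abs(P[...,1]+.16)<.045)
q=P[m&(P[...,2]>.098)&(P[...,2]<.108)];print(len(q),np.percentile(q[:,0],[2,50,98]).round(4),q.mean(0))
q=P[m&(P[...,2]>.111)&(P[...,2]<.12)];print('sampler front',np.percentile(q[:,0],[1,2]))
s=cap('side');P=pts(s)
q=P[(abs(P[...,0]-.68)<.08)&(abs(P[...,1]-.17)<.07)&(P[...,2]>.13)&(P[...,2]<.23)];print('cover zmax',np.percentile(q[:,2],[98,99.5]))
im=np.hstack([cv2.resize(x['frame'][120:300,a:a+130][...,::-1],None,fx=3,fy=3) for x,a in((c,260),(s,250))]);cv2.imwrite('pics/home.png',im)
E
```

```text
clock: 8.07
position: [0.4423, 0.0127, 0.3304]
ee_rot: [[0.999, 0.041, 0.001], [0.041, -0.999, 0.001], [0.001, -0.001, -1.0]]
contact_force: [-0.1, -1.2, -0.1]
grip_width: 0.0009
grasp_force: 0.0
114 [0.522  0.5285 0.5357] [ 0.52880407 -0.16098769  0.10358661]
sampler front [0.5350798 0.5354289]
cover zmax [0.21642433 0.21677845]
```

View pics/home.png

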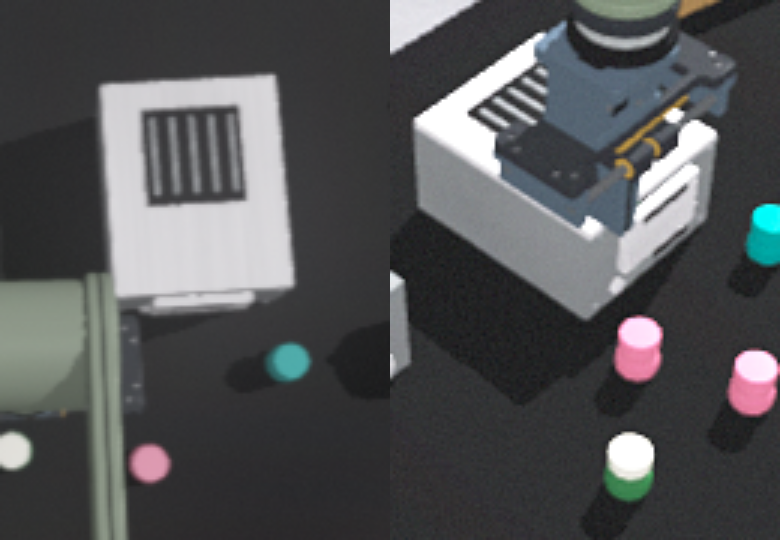

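The panel (left image about 205,302) lies flush: its face is at x≈0.5225 against 0.523 expected. The bystanders haven't moved. Next is the cover.

```bash
python3 -m handwheel '[1,0.04,0.027,0,0,0,0, 1,0.09,0.06,0,0,0,0, 1,0.14,0.093,0,0,0,0, 1,0.19,0.125,0,0,0,0, 1,0.225,0.15,0,0,0,0, 1,0.238,0.157,0,0,0,0, 1,0.238,0.157,0,0,0,0, 1,0.238,0.157,-0.015,0,0,0, 1,0.238,0.157,-0.03,0,0,0, 1,0.238,0.157,-0.03,0,0,0]'
```

```text
clock: 9.43
position: [0.6795, 0.1655, 0.2982]
ee_rot: [[0.999, 0.034, -0.004], [0.034, -0.999, -0.001], [-0.004, 0.001, -1.0]]
contact_force: [0.7, 0.8, 0.1]
grip_width: 0.0002
grasp_force: 0.0
```

```bash
python3 -m handwheel '[1,0,0,-0.006,0,0,0, 1,0,0,-0.013,0,0,0, 1,-0.002,0,-0.020,0,0,0, 1,-0.005,0,-0.028,0,0,0, 1,-0.008,0,-0.036,0,0,0, 1,-0.011,0,-0.044,0,0,0, 1,-0.014,0,-0.052,0,0,0, 1,-0.017,0,-0.060,0,0,0, 1,-0.020,0,-0.068,0,0,0, 1,-0.022,0,-0.075,0,0,0, 1,-0.024,0,-0.082,0,0,0, 1,-0.026,0,-0.088,0,0,0]'
```

```text
clock: 10.92
position: [0.6549, 0.1661, 0.2117]
ee_rot: [[0.999, 0.035, 0.001], [0.035, -0.999, -0.0], [0.001, 0.0, -1.0]]
contact_force: [0.9, -0.2, 3.0]
grip_width: 0.0004
grasp_force: 1.2
```

```bash
python3 -m handwheel '[1,-0.002,0,-0.005,0,0,0, 1,-0.004,0,-0.009,0,0,0, 1,-0.005,0,-0.012,0,0,0, 1,-0.005,0,-0.014,0,0,0, 1,-0.005,0,-0.016,0,0,0, 1,-0.005,0,-0.0175,0,0,0, 1,-0.005,0,-0.0175,0,0,0, 1,-0.005,0,-0.0175,0,0,0]'
```

```text
clock: 11.92
position: [0.6495, 0.1663, 0.1966]
ee_rot: [[0.999, 0.035, 0.001], [0.035, -0.999, 0.0], [0.001, -0.0, -1.0]]
contact_force: [-2.7, -0.6, 9.8]
grip_width: 0.0005
grasp_force: 4.7
```

```bash
python3 -m handwheel '[1,0,0,-0.001,0,0,0, 1,0,0,-0.0015,0,0,0, 1,0,0,-0.0015,0,0,0, 1,0,0,0.005,0,0,0, 1,0,0,0.03,0,0,0, 1,0,0,0.08,0,0,0, 1,-0.05,-0.02,0.12,0,0,0, 1,-0.1,-0.06,0.12,0,0,0, 1,-0.15,-0.1,0.12,0,0,0, 1,-0.2,-0.13,0.12,0,0,0, 1,-0.25,-0.16,0.12,0,0,0, 1,-0.25,-0.16,0.12,0,0,0]'
python3 - <<'E'
from h import *
c=cap('top');P=pts(c)
q=P[(abs(P[...,0]-.685)<.06)&(abs(P[...,1]-.17)<.07)&(P[...,2]>.09)&(P[...,2]<.2)]
A=np.c_[q[:,:2],np.ones(len(q))];s=np.linalg.lstsq(A,q[:,2],rcond=None)[0];print(len(q),s,q[:,2].mean())
q=P[(abs(P[...,0]-.52)<.06)&(abs(P[...,1]+.16)<.045)&(P[...,2]>.098)&(P[...,2]<.108)];print(len(q),q.mean(0))
cv2.imwrite('pics/end.png',c['frame'][...,::-1])
E
```

```text
clock: 13.42
position: [0.3959, 0.0051, 0.3144]
ee_rot: [[0.999, 0.032, -0.003], [0.032, -0.999, -0.0], [-0.003, 0.0, -1.0]]
contact_force: [0.3, 0.4, 0.7]
grip_width: 0.0005
grasp_force: 0.0
1767 [5.02706911e-04 6.59061110e-05 1.17927679e-01] 0.11828299748934056
115 [ 0.529153   -0.16058157  0.10391975]
```

View pics/end.png

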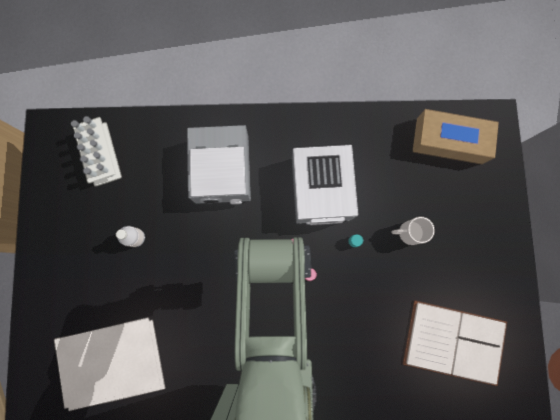

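The cover (218,170) lies flat at 118 mm with a slope of 0.0005. The drawer panel (326,220) is home. The mug and bottle haven't moved, and the arm is clear of everything.

```bash
python3 -c "
from plant import order
print(order.job_done())"
```

```text
the job is handed in; nothing more can be done
None
```

I pushed the drawer fully home and then pressed the cover flat, both gently, and handed the job in at about 13.5 s; no verdict came back, and I couldn't see the sample jar once the drawer was shut.

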